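# Feel which storage box is full and drag it forward

### The job

One of the three look-alike storage boxes is full and the other two are almost empty: find the full one by raising the end with the T pull slightly and feeling its weight. Drag the full box forward by its pull until it stands centred across the depth of the cork runner, and leave the two light ones standing where they are. Never lift a box clear of the surface, tip it steeply, let its raised end drop or press it down hard, and don't disturb the cup, tin and jar.

Things in the scene. Friction and masses are not known exactly. Their poses are not given: they have to be found in the camera images.
- runner: Cork bar runner lying fixed along the front of the worktop: 90 mm deep (its x, away from the robot) by 860 mm long (its y), 3 mm thick, both long edges bevelled over a further 14 mm so that a dragged box rides up. Origin on the worktop under its centre, so its top is at +3 mm.
- box_a: One of three look-alike closed white storage boxes with a wooden lid: 90 mm long (x), 56 wide (y), 59 high; lid overhangs 1.5 mm. Origin: centre of its underside, z up. The -x end bears the steel T pull and roughly faces the robot. Loose on the worktop behind the runner. The full one weighs 0.80 to 0.96 kg, a near-empty one 0.26 to 0.30 kg, balanced about the middle.
- box_a_bar (a point): Middle of the bar of the T pull, 65 mm from the box centre along -x, 42 mm above its underside. The bar lies level along the box y: 13 mm thick, 41 mm from tip to tip, round ends, 13 mm clear of the end face. Pinched at its two tips it lets the box pivot between the fingers, so just the load of that end hangs on the hand.
- box_a_near_foot (a point): Middle of the lower edge of the box's near end (below the T pull); at worktop height when the box stands.
- box_a_far_foot (a point): Middle of the lower edge of the box's far end, on which it turns when the pull is raised (110 mm beyond the bar); rubbing here under a sideways pull or push shifts the load felt at the bar, by about half the sideways force. At worktop height when the box stands.
- box_b: One of three look-alike closed white storage boxes with a wooden lid: 90 mm long (x), 56 wide (y), 59 high; lid overhangs 1.5 mm. Origin: centre of its underside, z up. The -x end bears the steel T pull and roughly faces the robot. Loose on the worktop behind the runner. The full one weighs 0.80 to 0.96 kg, a near-empty one 0.26 to 0.30 kg, balanced about the middle.
- box_b_bar (a point): Middle of the bar of the T pull, 65 mm from the box centre along -x, 42 mm above its underside. The bar lies level along the box y: 13 mm thick, 41 mm from tip to tip, round ends, 13 mm clear of the end face. Pinched at its two tips it lets the box pivot between the fingers, so just the load of that end hangs on the hand.
- box_b_near_foot (a point): Middle of the lower edge of the box's near end (below the T pull); at worktop height when the box stands.
- box_b_far_foot (a point): Middle of the lower edge of the box's far end, on which it turns when the pull is raised (110 mm beyond the bar); rubbing here under a sideways pull or push shifts the load felt at the bar, by about half the sideways force. At worktop height when the box stands.
- box_c: One of three look-alike closed white storage boxes with a wooden lid: 90 mm long (x), 56 wide (y), 59 high; lid overhangs 1.5 mm. Origin: centre of its underside, z up. The -x end bears the steel T pull and roughly faces the robot. Loose on the worktop behind the runner. The full one weighs 0.80 to 0.96 kg, a near-empty one 0.26 to 0.30 kg, balanced about the middle.
- box_c_bar (a point): Middle of the bar of the T pull, 65 mm from the box centre along -x, 42 mm above its underside. The bar lies level along the box y: 13 mm thick, 41 mm from tip to tip, round ends, 13 mm clear of the end face. Pinched at its two tips it lets the box pivot between the fingers, so just the load of that end hangs on the hand.
- box_c_near_foot (a point): Middle of the lower edge of the box's near end (below the T pull); at worktop height when the box stands.
- box_c_far_foot (a point): Middle of the lower edge of the box's far end, on which it turns when the pull is raised (110 mm beyond the bar); rubbing here under a sideways pull or push shifts the load felt at the bar, by about half the sideways force. At worktop height when the box stands.
- mug: Bystander: white espresso cup with a handle, 58x82x49 mm, at the left of the boxes. Origin: underside.
- tin: Bystander: food tin with a white and turquoise label, 58 mm across, 72 mm high, at the right of the boxes. Origin: underside.
- jar: Bystander: glass jar with a green lid, 68x74x84 mm, behind the boxes on the left. Origin: underside.

How it is judged:
By the outcome, as a careful person would: the job done as asked, in the order asked, and still so for the second after the job is handed in, with the robot touching nothing.
It also fails if it takes over 64 s, if anything falls off the work surface, if the arm or the gripper's body presses on something with over 40 N, if the wrist force passes 120 N, or if a joint passes its speed limit or range.

### The arm

A 7-joint arm with a two-finger parallel gripper is mounted at the origin on a cart in front of the work surface, level with it; the furniture and walls round the work are solid. World frame = base frame: x ahead of the robot, y to its left, z up, the work surface at z = 0. Lengths are in m, angles in rad, forces in N, time in s.
With the tool pointing down it reaches from about 0.4 to 0.85 m from the base axis. Payload 10.4 kg.
Tool frame: the origin (TCP) lies on the front face of the gripper's body, between the roots of the fingers; the fingertips stand 73 mm ahead of it and the grasp point (between the pads) lies 54 mm ahead of it; z points along the fingers, y is the line along which they close (so a half turn about z gives the same grasp; the last joint's range is limited). The gripper opens to 85 mm and grips with 20 to 120 N. Pads are 22 mm wide; open, the fingers measure 114 mm over their backs; the gripper's body (76 mm by 85 mm) begins 54 mm behind the grasp point. The pads swing forward as they close: fully open they stand 13 mm farther back than shut.
Start: joints at [1.154, 0.332, -0.065, 1.46, 0.022, 1.35, -0.088], TCP at [0.24, -0.577, 0.304] pointing down, gripper open.
Joint ranges: [-2.6, 2.6], [-0.5, 2.12], [-1.47, 1.34], [0.16, 2.42], [-1.27, 4.41], [0.06, 2.06], [-2.6, 2.6]. Speed limits (rad/s): [2.22, 2.22, 2.79, 2.79, 3.14, 3.14, 3.14].

### API

Orientations are given as a unit quaternion [x, y, z, w].
In Python, from workcell import manip gives the robot as it stands.
- The arm moves only by the shell command python3 -m jog 'ROWS' [FORCE]. ROWS is JSON, a list of rows, each an object with "grip": the gripper command: -1 is fully open, 1 is shut, values between are in proportion; "slide": the shift along the tool's x, y, z in cm, a list of three; "yaw": the turn about the tool's z in rad. A call has 1 to 8 rows; each row shifts and turns the commanded pose from where the row before left it, along the tool's axes as they then stand; what a row does not reach is not made up. A row lasts 1/10 s, in which the tool goes at most 50 mm and 8.59 degrees, less where a joint would pass 70% of its speed; a pose out of reach is approached as far as the arm can. A call with a gripper value outside its range is refused whole. The fingers move at their own pace and stop on an object; FORCE is the grip in N (left out, the last holds). Time passes only in rows, so rows that do not move let the fingers close. It gives the time, the measured TCP pose, the force, the opening and the grip force at its end, in the units of the state.
- manip.get_obs(): the state, without advancing time (a new reading comes with each control period).
- manip.camera(name): name is "scene" or "top"; returns the picture (480x640x3 uint8, blue, green, red); there is no depth.
- manip.calibration(name): a dict with "vfov" (degrees; the focal length in pixels is half the picture's height over the tangent of half this angle, whatever the lens; pixels are square), "cx", "cy" (the principal point, pixels), "k1" (the pictures are not rectified: a ray, as slopes to the right and down, at radius r is drawn at 1 + k1 r^2 times it, then the intrinsics apply), "camera_from_world" (4x4, takes a point from world to camera coordinates). Camera axes: x right, y down, z forward; pixel columns grow to the right and rows downward; lengths in m; the calibration is good to about 2 mm. A picture is of the moment at which its call begins. calibration takes no time and is no camera call.
- manip.hand_in(): hands the job in; it is judged then, once.
Trained networks look in the newest picture that a camera, given by its name, has taken for a name from the list of things; names that differ only in an ending like _2 or _b are one class to them, and where a whole thing is asked for, a point or a joint stands for the part that bears it (a point fixed in the world has none). Each returns a list of dicts, best first, with "conf" (0 to 1); they miss things now and then, are a little off and sometimes report something else, mostly with a low value. They report only what shows in the picture. A call takes as long as a camera call.
- manip.masks_of(thing, camera): "region" (480x640 bool, what is visible of it) and "centre" ([column, row] in pixels, amid what is visible of it).
The state is a dict: "clock": time; "joint_pos": joint angles; "joint_velocities": joint speeds; "tau": joint torques, N m; "position": TCP position; "ee_rot": TCP orientation; "ft_force": force on the tool from outside, world axes, zero at the start; "torque": the same for the moment, N m; "grip_width": opening from 0.0 (shut) to 1.0 (fully open); "grasp_force": force on a finger pad.
Only numpy, scipy, OpenCV 4.12 (cv2) and the standard library are available. Lean on these libraries where they do the work, as an engineer would, in place of code of your own. Each camera call takes 0.05 s, during which the arm holds its last target. There are 200 camera calls.

## Working session

There is one attempt and no reset: what is moved stays moved. The work goes in short steps, Python scripts to look and compute and a shell command to move; the robot and the scene stay as the last step left them, time stands still between calls to the robot, and variables do not carry over. Pictures are saved under pics/ and viewed, at most 10 in all, crops included, and the job is handed in when it is done.

```bash
mkdir -p pics; ls
cat > h.py <<'E'
import numpy as np, cv2
from workcell import manip
def ray(cam,px):
    c=manip.calibration(cam); f=240/np.tan(np.radians(c["vfov"]/2))
    d=(np.array(px,float)-[c["cx"],c["cy"]])/f; u=d.copy()
    for _ in range(20): u=d/(1+c["k1"]*(u@u))
    T=np.array(c["camera_from_world"]); R=T[:3,:3]; o=-R.T@T[:3,3]
    return o, R.T@np.array([u[0],u[1],1.])
def at(cam,px,z):
    o,d=ray(cam,px); return o+d*(z-o[2])/d[2]
def proj(cam,p):
    c=manip.calibration(cam); f=240/np.tan(np.radians(c["vfov"]/2))
    T=np.array(c["camera_from_world"]); q=T[:3,:3]@np.array(p)+T[:3,3]; u=q[:2]/q[2]
    return u*(1+c["k1"]*(u@u))*f+[c["cx"],c["cy"]]
E
python3 - <<'E'
from h import *
for c in("top","scene"):
    cv2.imwrite(f"pics/{c}0.png",manip.camera(c))
    T=np.array(manip.calibration(c)["camera_from_world"]);print(c,(-T[:3,:3].T@T[:3,3]).round(3),manip.calibration(c)["vfov"])
    for n,z in(("box_a_bar",.042),("box_a",.059),("runner",.003),("mug",.03),("tin",.07),("jar",.08)):
        for m in manip.masks_of(n,c):
            print(n,round(m["conf"],2),np.round(m["centre"]),at(c,m["centre"],z).round(3),m["region"].sum())
o=manip.get_obs();print(o)
E
```

```text
pics
top [ 0.375 -0.019  1.418] 52.37186833989389
box_a_bar 0.85 [190. 226.] [0.581 0.345 0.042] 879
box_a_bar 0.22 [424. 228.] [ 0.571 -0.322  0.042] 826
box_a 0.95 [419. 228.] [ 0.569 -0.305  0.059] 902
box_a 0.81 [190. 230.] [0.569 0.339 0.059] 966
box_a 0.78 [240. 227.] [0.576 0.197 0.059] 890
runner 0.94 [318. 276.] [ 0.439 -0.021  0.003] 12012
mug 0.75 [120. 223.] [0.594 0.551 0.03 ] 427
mug 0.6 [242. 222.] [0.593 0.197 0.03 ] 822
tin 0.8 [486. 230.] [ 0.559 -0.489  0.07 ] 506
tin 0.31 [240. 228.] [0.572 0.196 0.07 ] 822
jar 0.55 [121. 224.] [0.584 0.527 0.08 ] 431
scene [-0.674  1.1    1.166] 47.02548687988359
box_a_bar 0.91 [241. 298.] [0.561 0.356 0.042] 601
box_a 0.63 [379. 229.] [ 0.53  -0.273  0.059] 497
box_a 0.57 [238. 297.] [0.552 0.37  0.059] 601
runner 0.62 [241. 299.] [0.597 0.331 0.003] 597
mug 0.88 [189. 318.] [0.603 0.531 0.03 ] 340
mug 0.63 [236. 269.] [0.721 0.264 0.03 ] 454
tin 0.68 [233. 271.] [0.671 0.307 0.07 ] 483
tin 0.6 [407. 210.] [ 0.543 -0.453  0.07 ] 280
jar 0.92 [234. 272.] [0.649 0.315 0.08 ] 494
jar 0.74 [276. 279.] [0.522 0.233 0.08 ] 653
jar 0.39 [240. 297.] [0.525 0.381 0.08 ] 638
{'clock': 0.7, 'joint_pos': array([ 1.15435931,  0.3321712 , -0.0647264 ,  1.46010745,  0.021595  ,
        1.34992108, -0.0884741 ]), 'joint_velocities': array([ 8.81584217e-04,  5.70147296e-06, -8.00559636e-04,  6.33599529e-04,
       -7.54194933e-04,  6.87748801e-04, -2.22753102e-04]), 'tau': array([-3.41532295e-04, -6.25087094e+01,  4.88355733e-02, -3.91781723e+01,
        1.62724277e-02,  1.59132374e-03,  4.77567187e-05]), 'position': array([ 0.23986578, -0.57714351,  0.30395202]), 'ee_rot': array([9.80668919e-01, 1.95674397e-01, 2.35773652e-05, 3.92174771e-05]), 'ft_force': array([-0.29551432, -0.01135471,  0.22864751]), 'torque': array([ 0.02136351, -0.00617428,  0.04791655]), 'grasp_force': 0.0, 'grip_width': 1.0019893432553784}
```

Run:
```python
import cv2
a=cv2.imread("pics/top0.png")[190:310,80:520]
b=cv2.imread("pics/scene0.png")[170:350,150:450]
a=cv2.resize(a,(800,218),interpolation=cv2.INTER_CUBIC);b=cv2.resize(b,(630,378),interpolation=cv2.INTER_CUBIC)
b=cv2.copyMakeBorder(b,0,0,0,170,cv2.BORDER_CONSTANT)
cv2.imwrite("pics/v1.png",cv2.vconcat([a,b]))
```

```text
(no output)
```

View pics/v1.png

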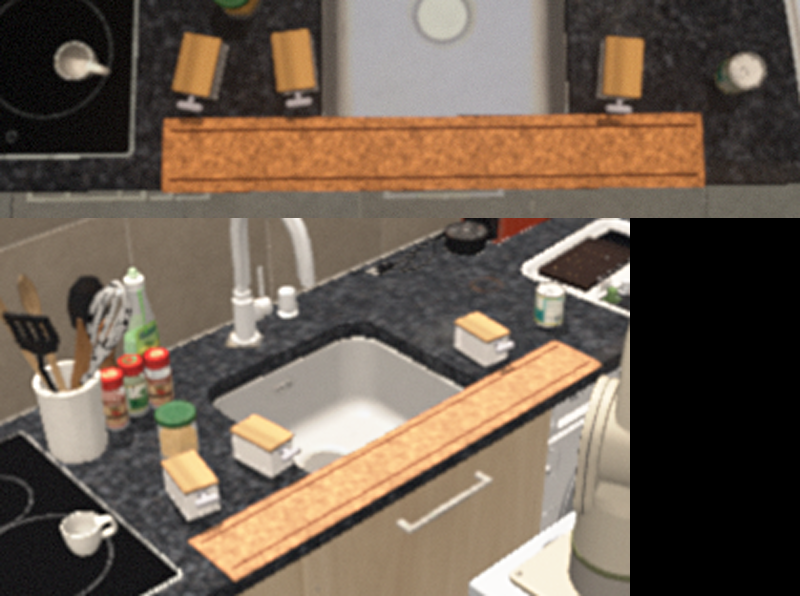

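The picture shows three wooden-lidded boxes, with lids at about top pixels (190,226), (241,224) and (422,227). Their T pulls face the robot at about (186,247), (244,245) and (420,249). The runner spans rows 254–294. I'll fit the lids and bars next.

```bash
cat > fit.py <<'E'
from h import *
def fit(img,seed,lid_h=.059):
    hsv=cv2.cvtColor(img,cv2.COLOR_BGR2HSV)
    m=((hsv[...,0]>8)&(hsv[...,0]<28)&(hsv[...,1]>85)&(hsv[...,2]>110)).astype(np.uint8)
    n,l,s,c=cv2.connectedComponentsWithStats(m)
    i=min((i for i in range(1,n) if 250<s[i,4]<1500),key=lambda i:np.hypot(*(c[i]-seed)))
    ys,xs=np.nonzero(l==i)
    P=np.array([at("top",(x,y),lid_h)[:2] for x,y in zip(xs,ys)])
    ctr=P.mean(0); w,v=np.linalg.eigh(np.cov(P.T)); a=v[:,1]*np.sign(v[0,1])
    yaw=np.arctan2(a[1],a[0]); ext=np.sqrt(12*w)
    # bar: bright, unsaturated blob around predicted place
    b=ctr-.065*a; p=proj("top",[*b,.042])
    g=img.min(2).astype(float); Y,X=np.mgrid[:480,:640]
    bp=None
    sel=(np.hypot(X-p[0],Y-p[1])<9)&(g>140)&(Y>p[1]-4)
    if sel.sum(): bp=at("top",(X[sel].mean(),Y[sel].mean()),.0485)
    return ctr,yaw,ext,b,bp,sel.sum(),s[i]
if __name__=="__main__":
    img=manip.camera("top")
    for s in((190,226),(241,224),(422,227)):
        ctr,yaw,ext,b,bp,n,st=fit(img,s); print("lid",ctr.round(4),"yaw",round(yaw,3),ext.round(4),"bar pred",b.round(4),"seen",bp if bp is None else bp.round(4),n,st)
    for px in((169,254),(169,294),(465,252),(467,293)): print(at("top",px,0.0).round(3))
E
python3 fit.py
```

```text
lid [0.5822 0.345 ] yaw -0.173 [0.0609 0.0935] bar pred [0.5182 0.3562] seen [0.5203 0.3581 0.0485] 30 [175 208  27  36 709]
lid [0.587  0.1955] yaw 0.145 [0.0606 0.0946] bar pred [0.5227 0.1861] seen [0.5248 0.1891 0.0485] 29 [229 206  25  35 715]
lid [ 0.5724 -0.315 ] yaw -0.104 [0.0606 0.0942] bar pred [ 0.5077 -0.3083] seen [ 0.5098 -0.3083  0.0485] 32 [411 210  23  34 717]
[0.507 0.414 0.   ]
[0.391 0.411 0.   ]
[ 0.505 -0.45   0.   ]
[ 0.386 -0.45   0.   ]
```

```bash
cat > to.py <<'E'
import sys
from h import *
from scipy.spatial.transform import Rotation as Ro
o=manip.get_obs(); R=Ro.from_quat(o["ee_rot"]).as_matrix(); p=o["position"]
t=np.array(eval(sys.argv[1])) 
print("t",round(o["clock"],2),"pos",p.round(4),"yaw",round(np.arctan2(R[1,0],R[0,0]),4),"F",o["ft_force"].round(2),"w",round(o["grip_width"],3),"slide cm",(R.T@(t[:3]-p)*100).round(2),"tilt",R[:,2].round(3), "turn",round(np.arctan2(R[1,0],R[0,0])-t[3],3) if len(t)>3 else "")
E
python3 -m jog '[{"grip":-1,"slide":[0,0,0],"yaw":0.1245},{"grip":-1,"slide":[0,0,0],"yaw":0.1245},{"grip":-1,"slide":[0,0,0],"yaw":0.1245},{"grip":-1,"slide":[0,0,0],"yaw":0.1245},{"grip":-1,"slide":[0,0,0],"yaw":0}]' 40
python3 to.py "[.5088,-.3083,.2,-.104]"
```

```text
clock: 1.25
position: [0.2399, -0.5771, 0.304]
ee_rot: [0.999, -0.053, -0.0, 0.0]
ft_force: [0.4, 0.7, -0.7]
grip_width: 1.002
grasp_force: 0.0
t 1.25 pos [ 0.2399 -0.5771  0.304 ] yaw -0.1061 F [ 0.37  0.72 -0.7 ] w 1.002 slide cm [ 23.89 -29.58  10.39] tilt [-0. -0. -1.] turn -0.002
```

```bash
python3 -m jog '[{"grip":-1,"slide":[2.5,-3.2,0.8],"yaw":0},{"grip":-1,"slide":[3.2,-3.9,1.2],"yaw":0},{"grip":-1,"slide":[3.2,-3.9,1.2],"yaw":0},{"grip":-1,"slide":[3.2,-3.9,1.2],"yaw":0},{"grip":-1,"slide":[3.2,-3.9,1.5],"yaw":0},{"grip":-1,"slide":[3.2,-3.9,1.5],"yaw":0},{"grip":-1,"slide":[3.2,-3.9,1.5],"yaw":0},{"grip":-1,"slide":[2.2,-3.0,1.5],"yaw":0}]'
python3 to.py "[.5088,-.3083,.097,-.104]"
python3 - <<'E'
from h import *
i=manip.camera("top")[180:300,360:500];j=manip.camera("scene")[150:290,310:460]
cv2.imwrite("pics/v2.png",cv2.hconcat([cv2.resize(i,(420,360),interpolation=2),cv2.resize(j,(380,360),interpolation=2)]))
E
```

```text
clock: 2.05
position: [0.5012, -0.3141, 0.2033]
ee_rot: [0.999, -0.049, 0.001, -0.0]
ft_force: [0.4, -0.5, 0.3]
grip_width: 1.006
grasp_force: 0.0
t 2.05 pos [ 0.5012 -0.3141  0.2033] yaw -0.0979 F [ 0.4  -0.5   0.25] w 1.006 slide cm [ 0.68 -0.65 10.63] tilt [ 0.001  0.    -1.   ] turn 0.006
```

View pics/v2.png

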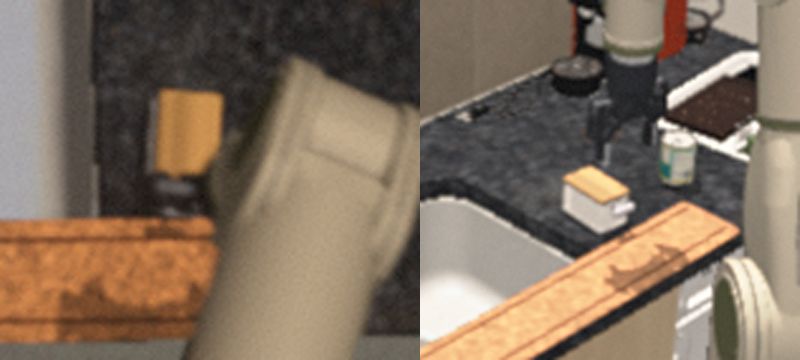

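The open gripper is above and slightly beyond box C, at scene crop (625,120), with the T pull at (625,207). The arm was still settling, so I'll correct the position and go down.

```bash
python3 -m jog '[{"grip":-1,"slide":[0,0,1.5],"yaw":0},{"grip":-1,"slide":[0,0,2],"yaw":0},{"grip":-1,"slide":[0,0,0.5],"yaw":0},{"grip":-1,"slide":[0,0,0],"yaw":0}]'
python3 to.py "[.5088,-.3083,.097,-.104]"
```

```text
clock: 2.55
position: [0.4979, -0.3176, 0.1625]
ee_rot: [0.999, -0.052, -0.001, -0.0]
ft_force: [0.4, 0.0, 0.3]
grip_width: 1.001
grasp_force: 0.0
t 2.55 pos [ 0.4979 -0.3176  0.1625] yaw -0.1048 F [0.36 0.04 0.28] w 1.001 slide cm [ 1.   -1.04  6.54] tilt [-0.002  0.001 -1.   ] turn -0.001
```

```bash
python3 -m jog '[{"grip":-1,"slide":[1,-1,0],"yaw":0},{"grip":-1,"slide":[0,0,2],"yaw":0},{"grip":-1,"slide":[0,0,2],"yaw":0},{"grip":-1,"slide":[0,0,1.5],"yaw":0},{"grip":-1,"slide":[0,0,1],"yaw":0},{"grip":-1,"slide":[0,0,0],"yaw":0}]'
python3 to.py "[.5088,-.3083,.097,-.104]"
python3 - <<'E'
from h import *
F=[]
for k in range(8): manip.camera("scene"); F.append(manip.get_obs()["ft_force"])
print(np.mean(F,0).round(2),np.std(F,0).round(2))
j=manip.camera("scene")[150:290,310:460]
cv2.imwrite("pics/v3.png",cv2.resize(j,(600,560),interpolation=2))
E
```

```text
clock: 3.15
position: [0.5099, -0.3075, 0.0975]
ee_rot: [0.999, -0.052, -0.001, -0.0]
ft_force: [0.2, -0.5, -0.8]
grip_width: 1.002
grasp_force: 0.0
t 3.15 pos [ 0.5099 -0.3075  0.0975] yaw -0.1039 F [ 0.22 -0.48 -0.82] w 1.002 slide cm [-0.1   0.09  0.05] tilt [-0.001  0.001 -1.   ] turn 0.0
[-0.13 -0.17  0.1 ] [0.27 0.58 0.36]
```

View pics/v3.png

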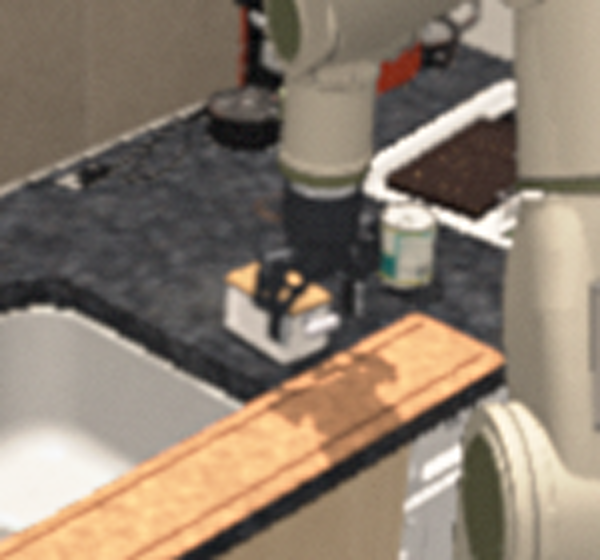

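The fingertips straddle the T bar: tips at crop (275,335) and (350,310), bar at (320,322). I'll close now.

```bash
python3 -m jog '[{"grip":-0.1,"slide":[0,0,0],"yaw":0},{"grip":-0.1,"slide":[0,0,0],"yaw":0},{"grip":-0.1,"slide":[0,0,0],"yaw":0},{"grip":0.3,"slide":[0,0,0],"yaw":0},{"grip":0.3,"slide":[0,0,0],"yaw":0},{"grip":0.3,"slide":[0,0,0],"yaw":0}]' 30
python3 to.py "[.5088,-.3083,.097,-.104]"
```

```text
clock: 4.2
position: [0.5101, -0.3082, 0.0989]
ee_rot: [0.999, -0.052, 0.0, 0.0]
ft_force: [-2.4, 0.4, 4.0]
grip_width: 0.448
grasp_force: 29.6
t 4.2 pos [ 0.5101 -0.3082  0.0989] yaw -0.1044 F [-2.38  0.37  3.96] w 0.448 slide cm [-0.12  0.03  0.19] tilt [ 0.    -0.001 -1.   ] turn -0.0
```

```bash
cat > f.py <<'E'
from h import *
F=[]
for k in range(10): manip.camera("scene"); F.append(manip.get_obs()["ft_force"])
o=manip.get_obs()
print(round(o["clock"],2),np.mean(F,0).round(2),np.std(F,0).round(2),"pos",o["position"].round(4),"w",round(o["grip_width"],3),round(o["grasp_force"],1))
E
python3 -m jog '[{"grip":0.3,"slide":[0,0,-0.2],"yaw":0},{"grip":0.3,"slide":[0,0,-0.1],"yaw":0},{"grip":0.3,"slide":[0,0,0],"yaw":0}]'
python3 f.py
python3 -m jog '[{"grip":0.3,"slide":[0,0,-0.2],"yaw":0},{"grip":0.3,"slide":[0,0,-0.2],"yaw":0},{"grip":0.3,"slide":[0,0,-0.2],"yaw":0},{"grip":0.3,"slide":[0,0,0],"yaw":0},{"grip":0.3,"slide":[0,0,0],"yaw":0}]'
python3 f.py
```

```text
clock: 4.5
position: [0.5102, -0.3077, 0.1014]
ee_rot: [0.999, -0.052, 0.0, -0.0]
ft_force: [0.5, -0.1, -1.8]
grip_width: 0.449
grasp_force: 30.3
5.0 [ 0.85 -0.38 -1.79] [0.34 0.53 0.56] pos [ 0.5101 -0.3078  0.1014] w 0.451 30.3
clock: 5.5
position: [0.51, -0.3079, 0.1075]
ee_rot: [0.999, -0.052, -0.0, 0.0]
ft_force: [-1.2, -0.5, -1.3]
grip_width: 0.453
grasp_force: 30.3
6.0 [-0.72  0.02 -1.49] [0.46 0.5  0.44] pos [ 0.51   -0.3079  0.1074] w 0.449 30.3
```

Box C puts about 1.5 N on the hand, so it is light. I'll lower it gently and release.

```bash
python3 -m jog '[{"grip":0.3,"slide":[0,0,0.2],"yaw":0},{"grip":0.3,"slide":[0,0,0.2],"yaw":0},{"grip":0.3,"slide":[0,0,0.2],"yaw":0},{"grip":0.3,"slide":[0,0,0.05],"yaw":0},{"grip":0.3,"slide":[0,0,0.05],"yaw":0},{"grip":0.3,"slide":[0,0,0],"yaw":0}]'
python3 f.py
```

```text
clock: 6.6
position: [0.5101, -0.3078, 0.1004]
ee_rot: [0.999, -0.052, 0.0, 0.0]
ft_force: [-0.3, 0.5, -0.9]
grip_width: 0.447
grasp_force: 30.3
7.1 [-1.15  0.21 -0.54] [0.39 0.61 0.36] pos [ 0.5101 -0.3078  0.1005] w 0.45 30.3
```

```bash
python3 -m jog '[{"grip":0.3,"slide":[0,0,0.03],"yaw":0},{"grip":0,"slide":[0,0,0],"yaw":0},{"grip":-0.3,"slide":[0,0,0],"yaw":0},{"grip":-1,"slide":[0,0,0],"yaw":0},{"grip":-1,"slide":[0,0,0],"yaw":0},{"grip":-1,"slide":[0,0,0],"yaw":0},{"grip":-1,"slide":[0,0,0],"yaw":0}]'
python3 -m jog '[{"grip":-1,"slide":[0,0,-1],"yaw":0},{"grip":-1,"slide":[0,0,-2.5],"yaw":0},{"grip":-1,"slide":[0,0,-3],"yaw":0},{"grip":-1,"slide":[0,0,-3],"yaw":0},{"grip":-1,"slide":[0,0,0],"yaw":-0.125},{"grip":-1,"slide":[0,0,0],"yaw":-0.125}]'
python3 to.py "[.5238,.1876,.19,.145]"
```

```text
clock: 7.8
position: [0.5101, -0.3079, 0.1002]
ee_rot: [0.999, -0.052, 0.0, 0.0]
ft_force: [-0.1, -0.6, 0.6]
grip_width: 0.997
grasp_force: 0.0
clock: 8.4
position: [0.5106, -0.3081, 0.1973]
ee_rot: [0.997, 0.075, 0.001, 0.001]
ft_force: [-0.9, 0.1, -0.8]
grip_width: 1.001
grasp_force: 0.0
t 8.4 pos [ 0.5106 -0.3081  0.1973] yaw 0.1507 F [-0.9   0.09 -0.83] w 1.001 slide cm [  8.74 -48.81   0.65] tilt [ 0.002 -0.002 -1.   ] turn 0.006
```

```bash
python3 -m jog '[{"grip":-1,"slide":[0.2,-1.5,0],"yaw":0},{"grip":-1,"slide":[0.5,-3,0],"yaw":0},{"grip":-1,"slide":[0.7,-4,0],"yaw":0},{"grip":-1,"slide":[0.7,-4,0],"yaw":0},{"grip":-1,"slide":[0.7,-4,0],"yaw":0},{"grip":-1,"slide":[0.7,-4,0],"yaw":0},{"grip":-1,"slide":[0.7,-4,0],"yaw":0},{"grip":-1,"slide":[0.7,-4,0],"yaw":0}]'
python3 -m jog '[{"grip":-1,"slide":[0.7,-4,0],"yaw":0},{"grip":-1,"slide":[0.7,-4,0],"yaw":0},{"grip":-1,"slide":[0.7,-4,0],"yaw":0},{"grip":-1,"slide":[0.7,-4,0],"yaw":0},{"grip":-1,"slide":[0.5,-2.5,0],"yaw":0},{"grip":-1,"slide":[0.2,-1.3,0],"yaw":0},{"grip":-1,"slide":[0,0,0],"yaw":0},{"grip":-1,"slide":[0,0,0],"yaw":0}]'
python3 to.py "[.5238,.1876,.1,.145]"
```

```text
clock: 9.2
position: [0.5164, -0.0161, 0.1955]
ee_rot: [0.997, 0.071, 0.0, 0.0]
ft_force: [0.6, -0.3, 0.6]
grip_width: 0.998
grasp_force: 0.0
clock: 10.0
position: [0.5229, 0.181, 0.195]
ee_rot: [0.997, 0.072, -0.0, 0.0]
ft_force: [0.4, 0.1, 0.2]
grip_width: 0.998
grasp_force: 0.0
t 10.0 pos [0.5229 0.181  0.195 ] yaw 0.1437 F [0.44 0.11 0.22] w 0.998 slide cm [ 0.18 -0.65  9.5 ] tilt [-0.    -0.001 -1.   ] turn -0.001
```

```bash
python3 -m jog '[{"grip":-1,"slide":[0.2,-0.65,1.5],"yaw":0},{"grip":-1,"slide":[0,0,2.5],"yaw":0},{"grip":-1,"slide":[0,0,2.5],"yaw":0},{"grip":-1,"slide":[0,0,2],"yaw":0},{"grip":-1,"slide":[0,0,1],"yaw":0},{"grip":-1,"slide":[0,0,0],"yaw":0}]'
python3 to.py "[.5238,.1876,.1,.145]";python3 f.py
python3 - <<'E'
from h import *
j=manip.camera("scene")[230:330,230:330]
cv2.imwrite("pics/v4.png",cv2.resize(j,(500,500),interpolation=2))
E
```

```text
clock: 10.6
position: [0.5233, 0.1879, 0.0984]
ee_rot: [0.997, 0.072, -0.001, 0.0]
ft_force: [-0.2, -0.2, 0.8]
grip_width: 1.004
grasp_force: 0.0
t 10.6 pos [0.5233 0.1879 0.0984] yaw 0.1445 F [-0.24 -0.21  0.79] w 1.004 slide cm [ 0.04  0.04 -0.16] tilt [-0.003 -0.001 -1.   ] turn -0.0
11.1 [ 0.06 -0.01  0.07] [0.29 0.4  0.4 ] pos [0.5242 0.189  0.1005] w 1.004 0.0
```

View pics/v4.png

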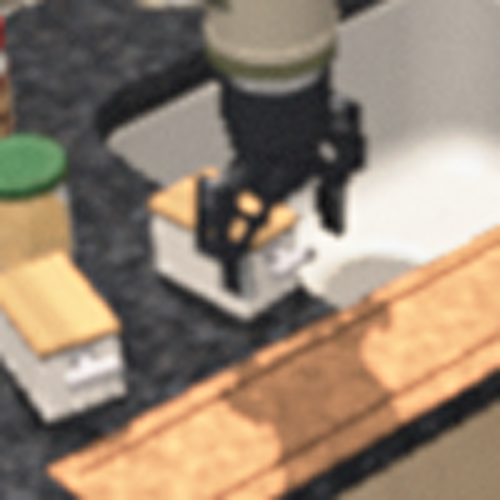

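The fingertips are at crop (232,285) and (333,230), on either side of box B's bar at (292,260). I'll close and weigh it.

```bash
python3 -m jog '[{"grip":-0.1,"slide":[0,-0.1,0],"yaw":0},{"grip":-0.1,"slide":[0,0,0],"yaw":0},{"grip":-0.1,"slide":[0,0,0],"yaw":0},{"grip":0.3,"slide":[0,0,0],"yaw":0},{"grip":0.3,"slide":[0,0,0],"yaw":0},{"grip":0.3,"slide":[0,0,-0.1],"yaw":0},{"grip":0.3,"slide":[0,0,0],"yaw":0}]' 30
python3 f.py
python3 -m jog '[{"grip":0.3,"slide":[0,0,-0.2],"yaw":0},{"grip":0.3,"slide":[0,0,-0.2],"yaw":0},{"grip":0.3,"slide":[0,0,-0.2],"yaw":0},{"grip":0.3,"slide":[0,0,-0.1],"yaw":0},{"grip":0.3,"slide":[0,0,0],"yaw":0}]'
python3 f.py
```

```text
clock: 11.85
position: [0.524, 0.1899, 0.1011]
ee_rot: [0.997, 0.073, 0.0, -0.0]
ft_force: [0.9, 0.8, -1.5]
grip_width: 0.45
grasp_force: 30.2
12.35 [ 0.89  0.46 -1.18] [0.5  0.47 0.41] pos [0.5239 0.1899 0.1011] w 0.448 30.2
clock: 12.85
position: [0.5239, 0.19, 0.1083]
ee_rot: [0.997, 0.073, 0.0, 0.0]
ft_force: [1.2, 0.6, -2.3]
grip_width: 0.449
grasp_force: 30.3
13.35 [ 0.1   0.14 -1.62] [0.4  0.49 0.55] pos [0.5239 0.1899 0.1081] w 0.45 30.3
```

Box B is light too, at about 1.6 N. I'll set it down, release it and go to box A.

```bash
python3 -m jog '[{"grip":0.3,"slide":[0,0,0.2],"yaw":0},{"grip":0.3,"slide":[0,0,0.2],"yaw":0},{"grip":0.3,"slide":[0,0,0.2],"yaw":0},{"grip":0.3,"slide":[0,0,0.1],"yaw":0},{"grip":0.3,"slide":[0,0,0.06],"yaw":0},{"grip":0.3,"slide":[0,0,0],"yaw":0},{"grip":0.3,"slide":[0,0,0],"yaw":0}]'
python3 f.py
```

```text
clock: 14.05
position: [0.524, 0.19, 0.1006]
ee_rot: [0.997, 0.073, 0.0, -0.0]
ft_force: [-1.6, 0.0, -0.4]
grip_width: 0.446
grasp_force: 30.4
14.55 [-0.83  0.1  -0.72] [0.22 0.55 0.37] pos [0.524  0.1899 0.1006] w 0.449 30.4
```

```bash
python3 -m jog '[{"grip":0.3,"slide":[0,0,0.04],"yaw":0},{"grip":0,"slide":[0,0,0],"yaw":0},{"grip":-0.3,"slide":[0,0,0],"yaw":0},{"grip":-1,"slide":[0,0,0],"yaw":0},{"grip":-1,"slide":[0,0,0],"yaw":0},{"grip":-1,"slide":[0,0,0],"yaw":0},{"grip":-1,"slide":[0,0,0],"yaw":0}]'
python3 -m jog '[{"grip":-1,"slide":[0,0,-1],"yaw":0},{"grip":-1,"slide":[0,0,-2.5],"yaw":0},{"grip":-1,"slide":[0,0,-3],"yaw":0},{"grip":-1,"slide":[0,0,-3],"yaw":0},{"grip":-1,"slide":[0,0,0],"yaw":0.106},{"grip":-1,"slide":[0,0,0],"yaw":0.106},{"grip":-1,"slide":[0,0,0],"yaw":0.106},{"grip":-1,"slide":[0,0,0],"yaw":0}]'
python3 to.py "[.5193,.3572,.19,-.173]"
```

```text
clock: 15.25
position: [0.5239, 0.1899, 0.1001]
ee_rot: [0.997, 0.073, 0.0, 0.0]
ft_force: [-0.1, -0.7, 1.5]
grip_width: 0.999
grasp_force: 0.0
clock: 16.05
position: [0.524, 0.19, 0.196]
ee_rot: [0.996, -0.087, 0.0, -0.0]
ft_force: [0.4, 0.9, -0.7]
grip_width: 1.003
grasp_force: 0.0
t 16.05 pos [0.524 0.19  0.196] yaw -0.1737 F [ 0.43  0.92 -0.75] w 1.003 slide cm [ -3.35 -16.38   0.6 ] tilt [ 0.001  0.    -1.   ] turn -0.001
```

```bash
python3 -m jog '[{"grip":-1,"slide":[-0.4,-2,0],"yaw":0},{"grip":-1,"slide":[-0.7,-3.5,0],"yaw":0},{"grip":-1,"slide":[-0.8,-3.5,0],"yaw":0},{"grip":-1,"slide":[-0.7,-3.5,0],"yaw":0},{"grip":-1,"slide":[-0.5,-2.5,0],"yaw":0},{"grip":-1,"slide":[-0.25,-1.4,0],"yaw":0},{"grip":-1,"slide":[0,0,0],"yaw":0},{"grip":-1,"slide":[0,0,0],"yaw":0}]'
python3 to.py "[.5193,.3572,.1,-.173]"
python3 fit.py
python3 - <<'E'
from h import *
i=manip.camera("top")
g=i.astype(int); 
hsv=cv2.cvtColor(i,cv2.COLOR_BGR2HSV)
m=(hsv[...,0]>5)&(hsv[...,0]<25)&(hsv[...,1]>90)&(hsv[...,2]>90)
for c in range(262,400,15):
    r=[k for k in range(240,305) if m[k,c]]
    print(c,r[0],r[-1],at("top",(c,r[0]-.5),.0)[:2].round(4),at("top",(c,r[-1]+.5),.0)[:2].round(4))
E
```

```text
clock: 16.85
position: [0.5191, 0.3567, 0.1952]
ee_rot: [0.996, -0.085, 0.0, 0.0]
ft_force: [-0.5, 0.1, 0.0]
grip_width: 1.0
grasp_force: 0.0
t 16.85 pos [0.5191 0.3567 0.1952] yaw -0.1704 F [-0.53  0.09  0.  ] w 1.0 slide cm [ 0.01 -0.06  9.52] tilt [ 0.    -0.001 -1.   ] turn 0.003
lid [0.5875 0.3441] yaw -0.146 [0.0598 0.0825] bar pred [0.5232 0.3535] seen None 0 [176 208  26  32 615]
lid [0.5875 0.1953] yaw 0.103 [0.0598 0.0931] bar pred [0.5229 0.1886] seen [0.5238 0.1907 0.0485] 20 [230 206  23  34 695]
lid [ 0.5725 -0.3141] yaw -0.168 [0.0599 0.0929] bar pred [ 0.5084 -0.3033] seen [ 0.5095 -0.305   0.0485] 9 [410 210  25  34 699]
[0.507 0.414 0.   ]
[0.391 0.411 0.   ]
[ 0.505 -0.45   0.   ]
[ 0.386 -0.45   0.   ]
262 254 295 [0.5056 0.1425] [0.3841 0.1418]
277 254 295 [0.5052 0.0988] [0.3837 0.0986]
292 254 294 [0.5048 0.055 ] [0.3862 0.0553]
307 254 294 [0.5044 0.0113] [0.3858 0.012 ]
322 255 294 [ 0.5011 -0.0324] [ 0.3854 -0.0312]
337 254 294 [ 0.5036 -0.0762] [ 0.385  -0.0745]
352 254 294 [ 0.5032 -0.1199] [ 0.3846 -0.1177]
367 254 294 [ 0.5028 -0.1636] [ 0.3842 -0.161 ]
382 253 294 [ 0.5053 -0.2075] [ 0.3838 -0.2042]
397 252 293 [ 0.5078 -0.2513] [ 0.3863 -0.2476]
```

```bash
python3 -m jog '[{"grip":-1,"slide":[0,0,1.5],"yaw":0},{"grip":-1,"slide":[0,0,2.5],"yaw":0},{"grip":-1,"slide":[0,0,2.5],"yaw":0},{"grip":-1,"slide":[0,0,2],"yaw":0},{"grip":-1,"slide":[0,0,1],"yaw":0},{"grip":-1,"slide":[0,0,0],"yaw":0},{"grip":-1,"slide":[0,0,0],"yaw":0}]'
python3 to.py "[.5193,.3572,.1,-.173]"
python3 - <<'E'
from h import *
j=manip.camera("scene")[240:340,190:290]
cv2.imwrite("pics/v5.png",cv2.resize(j,(500,500),interpolation=2))
E
```

```text
clock: 17.65
position: [0.5193, 0.3572, 0.1006]
ee_rot: [0.996, -0.086, 0.0, -0.0]
ft_force: [-0.5, 0.1, 0.8]
grip_width: 0.999
grasp_force: 0.0
t 17.65 pos [0.5193 0.3572 0.1006] yaw -0.1723 F [-0.45  0.06  0.8 ] w 0.999 slide cm [-0.    0.    0.06] tilt [ 0.001  0.    -1.   ] turn 0.001
```

View pics/v5.png

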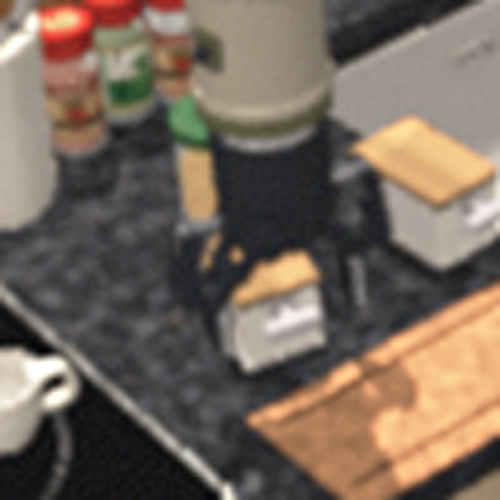

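The fingers are at crop (220,340) and (358,290), with box A's bar midway at (290,315). I'll close and weigh.

```bash
python3 -m jog '[{"grip":-0.1,"slide":[0,0,0],"yaw":0},{"grip":-0.1,"slide":[0,0,0],"yaw":0},{"grip":-0.1,"slide":[0,0,0],"yaw":0},{"grip":0.3,"slide":[0,0,0],"yaw":0},{"grip":0.3,"slide":[0,0,0],"yaw":0},{"grip":0.3,"slide":[0,0,-0.1],"yaw":0},{"grip":0.3,"slide":[0,0,0],"yaw":0}]' 40
python3 f.py
python3 -m jog '[{"grip":0.3,"slide":[0,0,-0.2],"yaw":0},{"grip":0.3,"slide":[0,0,-0.2],"yaw":0},{"grip":0.3,"slide":[0,0,-0.2],"yaw":0},{"grip":0.3,"slide":[0,0,-0.1],"yaw":0},{"grip":0.3,"slide":[0,0,0],"yaw":0}]'
python3 f.py
```

```text
clock: 18.4
position: [0.5191, 0.357, 0.101]
ee_rot: [0.996, -0.086, 0.0, 0.0]
ft_force: [0.3, -1.3, -0.6]
grip_width: 0.438
grasp_force: 40.5
18.9 [ 1.69 -0.86 -1.76] [0.66 0.72 0.62] pos [0.5191 0.357  0.101 ] w 0.441 40.5
clock: 19.4
position: [0.519, 0.3572, 0.1082]
ee_rot: [0.996, -0.086, 0.0, 0.0]
ft_force: [2.3, -0.3, -6.1]
grip_width: 0.44
grasp_force: 40.6
19.9 [ 1.77 -0.65 -4.89] [0.41 0.37 0.57] pos [0.5189 0.3573 0.1081] w 0.438 40.6
```

Box A loads the hand with about 4.9 N, so it is the full one. I'll drag it forward with its near end slightly raised and straighten it as it goes.

```bash
python3 -m jog '[{"grip":0.3,"slide":[-0.3,0,0],"yaw":0},{"grip":0.3,"slide":[-0.6,0,0],"yaw":-0.02},{"grip":0.3,"slide":[-0.8,0,0],"yaw":-0.025},{"grip":0.3,"slide":[-0.8,0,0],"yaw":-0.025},{"grip":0.3,"slide":[-0.8,0,0],"yaw":-0.025},{"grip":0.3,"slide":[-0.8,0,0],"yaw":-0.025},{"grip":0.3,"slide":[-0.8,0,0],"yaw":-0.025},{"grip":0.3,"slide":[-0.8,0,0],"yaw":-0.025}]'
python3 to.py "[.381,.36,.108,0]"; python3 fit.py|head -1
```

```text
clock: 20.7
position: [0.4617, 0.3632, 0.1082]
ee_rot: [1.0, 0.0, 0.0, -0.0]
ft_force: [2.2, -1.5, -4.6]
grip_width: 0.439
grasp_force: 40.7
t 20.7 pos [0.4617 0.3632 0.1082] yaw 0.0001 F [ 2.2  -1.53 -4.59] w 0.439 slide cm [-8.07  0.32  0.02] tilt [ 0.  0. -1.] turn 0.0
lid [0.5338 0.3598] yaw 0.184 [0.0581 0.086 ] bar pred [0.4699 0.3479] seen None 0 [170 228  24  34 625]
```

```bash
python3 -m jog '[{"grip":0.3,"slide":[-0.8,0,0],"yaw":0},{"grip":0.3,"slide":[-0.8,0,0],"yaw":0},{"grip":0.3,"slide":[-0.8,0,0],"yaw":0},{"grip":0.3,"slide":[-0.8,0.1,0],"yaw":0},{"grip":0.3,"slide":[-0.8,0.1,0],"yaw":0},{"grip":0.3,"slide":[-0.8,0.1,0],"yaw":0},{"grip":0.3,"slide":[-0.8,0,0],"yaw":0},{"grip":0.3,"slide":[-0.5,0,0],"yaw":0}]'
python3 to.py "[.381,.36,.108,0]"; python3 fit.py|head -1
python3 - <<'E'
from h import *
i=manip.camera("top")[200:310,120:260];j=manip.camera("scene")[240:350,170:310]
cv2.imwrite("pics/v6.png",cv2.hconcat([cv2.resize(i,(400,314),interpolation=2),cv2.resize(j,(400,314),interpolation=2)]))
E
```

```text
clock: 21.55
position: [0.4005, 0.3602, 0.1081]
ee_rot: [1.0, -0.001, -0.0, 0.0]
ft_force: [3.2, 0.2, -6.1]
grip_width: 0.439
grasp_force: 40.9
t 21.55 pos [0.4005 0.3602 0.1081] yaw -0.0019 F [ 3.24  0.2  -6.06] w 0.439 slide cm [-1.95  0.02  0.01] tilt [-0. -0. -1.] turn -0.002
lid [0.4707 0.3593] yaw 0.186 [0.0629 0.0866] bar pred [0.4068 0.3472] seen None 0 [168 250  26  34 693]
```

View pics/v6.png

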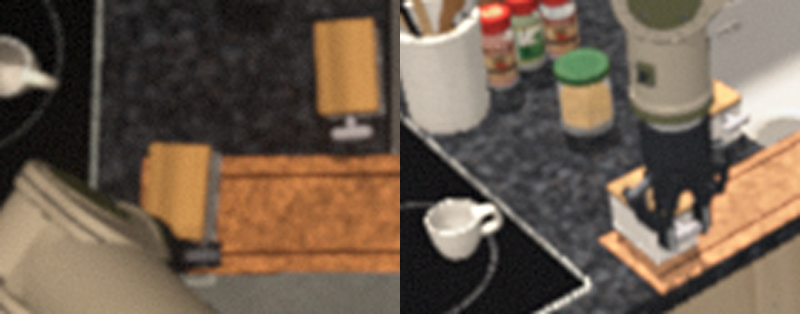

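The box is on the far part of the runner: lid at top crop (178,190), runner edges at crop rows 157 and 272. It needs about 2 cm more, so I'll measure the runner edges near here.

Run:
```python
from h import *
i=cv2.GaussianBlur(manip.camera("top"),(1,5),0).astype(float)
s=i[...,2]-i[...,0]  # red-blue
for c in list(range(200,228,4))+[300,330,360]:
    def cross(lo,hi):
        v=s[lo:hi,c]; t=(v[0]+v[-1])/2; k=np.nonzero(np.diff(np.sign(v-t)))[0][0]; return lo+k+(t-v[k])/(v[k+1]-v[k])
    a,b=cross(247,261),cross(287,300); A,B=at("top",(c,a),0),at("top",(c,b),0); print(c,A[1].round(3),A[0].round(4),B[0].round(4),((A+B)[0]/2).round(4))
```

```text
200 0.324 0.5052 0.3852 0.4452
204 0.312 0.5056 0.3853 0.4455
208 0.3 0.5055 0.385 0.4453
212 0.289 0.5061 0.3845 0.4453
216 0.277 0.5056 0.3853 0.4454
220 0.265 0.5054 0.387 0.4462
224 0.253 0.5046 0.3865 0.4455
300 0.032 0.504 0.3859 0.445
330 -0.056 0.5039 0.3856 0.4447
360 -0.143 0.5045 0.3851 0.4448
```

```bash
python3 -m jog '[{"grip":0.3,"slide":[-0.5,0,0],"yaw":-0.02},{"grip":0.3,"slide":[-0.5,0,0],"yaw":-0.02},{"grip":0.3,"slide":[-0.5,0,0],"yaw":-0.02},{"grip":0.3,"slide":[-0.3,0,0],"yaw":0},{"grip":0.3,"slide":[0,0,0],"yaw":0}]'
python3 to.py "[.3804,.36,.1035,0]"; python3 f.py
python3 - <<'E'
from h import *
from fit import fit
c,y,e,*_=fit(manip.camera("top"),(180,265),.064); print(c,y,e)
E
```

```text
clock: 22.25
position: [0.3827, 0.3599, 0.1081]
ee_rot: [1.0, 0.029, -0.0, 0.0]
ft_force: [-0.9, -0.7, -3.3]
grip_width: 0.44
grasp_force: 40.8
t 22.25 pos [0.3827 0.3599 0.1081] yaw 0.0583 F [-0.89 -0.72 -3.29] w 0.44 slide cm [-0.23 -0.02  0.46] tilt [-0. -0. -1.] turn 0.058
22.75 [-3.73 -0.28 -2.3 ] [1.23 0.47 0.67] pos [0.383  0.3599 0.108 ] w 0.442 41.0
[0.58614192 0.19457212] 0.07663959255804376 [0.0609197  0.09421878]
```

```bash
python3 -m jog '[{"grip":0.3,"slide":[-0.2,0,0],"yaw":0},{"grip":0.3,"slide":[-0.05,0,0.1],"yaw":0},{"grip":0.3,"slide":[0,0,0.1],"yaw":0},{"grip":0.3,"slide":[0,0,0.1],"yaw":0},{"grip":0.3,"slide":[0,0,0],"yaw":0}]'
python3 f.py
python3 - <<'E'
from h import *
i=manip.camera("top")[200:310,120:260];j=manip.camera("scene")[240:350,170:310]
cv2.imwrite("pics/v7.png",cv2.hconcat([cv2.resize(i,(400,314),interpolation=2),cv2.resize(j,(400,314),interpolation=2)]))
E
```

```text
clock: 23.3
position: [0.381, 0.3596, 0.105]
ee_rot: [1.0, 0.029, 0.0, 0.0]
ft_force: [1.6, 0.6, -4.3]
grip_width: 0.442
grasp_force: 40.9
23.8 [ 1.97  0.51 -4.59] [0.58 0.42 0.55] pos [0.3811 0.3596 0.1052] w 0.44 40.9
```

View pics/v7.png

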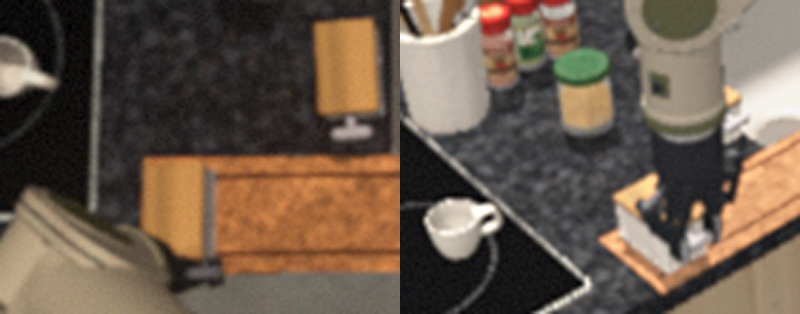

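The box is now square to the runner, with its lid at top crop (175,210), and the load is back to normal. I'll lower the rest of the way.

```bash
python3 -m jog '[{"grip":0.3,"slide":[0,0,0.08],"yaw":0},{"grip":0.3,"slide":[0,0,0.06],"yaw":0},{"grip":0.3,"slide":[0,0,0.06],"yaw":0},{"grip":0.3,"slide":[0,0,0],"yaw":0}]'
python3 f.py
```

```text
clock: 24.3
position: [0.3807, 0.3597, 0.1038]
ee_rot: [1.0, 0.029, -0.0, 0.0]
ft_force: [-1.8, -3.5, 7.5]
grip_width: 0.438
grasp_force: 41.6
24.8 [-2.43 -3.8   8.17] [0.43 0.78 0.43] pos [0.3806 0.3597 0.1038] w 0.441 41.6
```

```bash
python3 -m jog '[{"grip":0.3,"slide":[0,0,-0.08],"yaw":0},{"grip":0.3,"slide":[0,0,0],"yaw":0}]'
python3 f.py
```

```text
clock: 25.0
position: [0.3807, 0.3597, 0.1039]
ee_rot: [1.0, 0.029, -0.0, 0.0]
ft_force: [-1.4, -1.4, 0.4]
grip_width: 0.441
grasp_force: 41.1
25.5 [-2.27 -1.65  1.34] [0.58 0.58 0.59] pos [0.3807 0.3597 0.1039] w 0.438 41.2
```

Standing. I'll release, rise and check.

```bash
python3 -m jog '[{"grip":0,"slide":[0,0,0],"yaw":0},{"grip":-0.3,"slide":[0,0,0],"yaw":0},{"grip":-1,"slide":[0,0,0],"yaw":0},{"grip":-1,"slide":[0,0,0],"yaw":0},{"grip":-1,"slide":[0,0,0],"yaw":0},{"grip":-1,"slide":[0,0,0],"yaw":0}]'
python3 -m jog '[{"grip":-1,"slide":[0,0,-1],"yaw":0},{"grip":-1,"slide":[0,0,-2.5],"yaw":0},{"grip":-1,"slide":[0,0,-3],"yaw":0},{"grip":-1,"slide":[0,1,-3],"yaw":0},{"grip":-1,"slide":[0,4,-2],"yaw":0},{"grip":-1,"slide":[0,4,0],"yaw":0},{"grip":-1,"slide":[0,4,0],"yaw":0},{"grip":-1,"slide":[0,4,0],"yaw":0}]'
python3 -m jog '[{"grip":-1,"slide":[0,4,0],"yaw":0},{"grip":-1,"slide":[0,4,0],"yaw":0},{"grip":-1,"slide":[0,4,0],"yaw":0},{"grip":-1,"slide":[0,2,0],"yaw":0},{"grip":-1,"slide":[0,0,0],"yaw":0}]'
python3 fit.py | head -3
python3 - <<'E'
from h import *
img=manip.camera("top"); cv2.imwrite("pics/v8.png",cv2.resize(img[190:310,80:520],(800,218),interpolation=2))
# predicted corners of lid top for box at (.4454,.36) yaw .0
for dx in(-.0465,.0465):
  for dy in(-.0295,.0295): print(proj("top",[.4454+dx,.3597+dy,.062]).round(1), (proj("top",[.4454+dx,.3597+dy,.062])-[80,190])*1.818)
E
```

```text
clock: 26.1
position: [0.3809, 0.3596, 0.1039]
ee_rot: [1.0, 0.029, 0.0, 0.0]
ft_force: [-0.3, 0.7, -0.4]
grip_width: 1.001
grasp_force: 0.0
clock: 26.9
position: [0.3906, 0.1886, 0.2199]
ee_rot: [1.0, 0.029, 0.001, -0.0]
ft_force: [0.7, -0.2, -0.2]
grip_width: 0.998
grasp_force: 0.0
clock: 27.4
position: [0.3989, 0.0476, 0.2196]
ee_rot: [1.0, 0.027, 0.0, 0.0]
ft_force: [0.3, 0.8, 0.5]
grip_width: 1.0
grasp_force: 0.0
lid [0.5868 0.1954] yaw 0.071 [0.061  0.0943] bar pred [0.522  0.1908] seen [0.5241 0.1919 0.0485] 29 [230 206  23  35 716]
lid [0.5868 0.1954] yaw 0.071 [0.061  0.0943] bar pred [0.522  0.1908] seen [0.5241 0.1919 0.0485] 29 [230 206  23  35 716]
lid [ 0.5731 -0.3141] yaw -0.143 [0.0603 0.093 ] bar pred [ 0.5087 -0.3049] seen [ 0.5095 -0.3048  0.0485] 18 [410 209  25  35 706]
[191.4 290.5] [202.45740886 182.79615461]
[170.  290.7] [163.70753544 183.12637941]
[192.2 257. ] [203.96631905 121.76172151]
[171.1 257.2] [165.5643458  122.10324746]
```

View pics/v8.png

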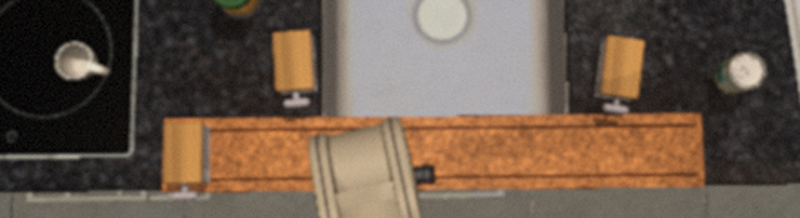

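Box A sits across the runner: lid in crop rows 120–185, bar at (186,191). Boxes B and C and the bystanders stand where they were. I'll check A's centring numerically.

Run:
```python
from h import *
img=manip.camera("top")
print("bar pred px",proj("top",[.3804,.3597,.0515]))
g=img.min(2); Y,X=np.mgrid[:480,:640]; s=(abs(X-182)<12)&(abs(Y-295)<5)&(g>165)
print("bar seen",s.sum(),at("top",(X[s].mean(),Y[s].mean()),.0515))
hsv=cv2.cvtColor(img,cv2.COLOR_BGR2HSV)
print([(r,*map(int,hsv[r,174:188].mean(0))) for r in list(range(251,262))+list(range(284,297))])
manip.camera("scene")
for m in manip.masks_of("box_a","top"): 
    ys,xs=np.nonzero(m["region"]); print(m["conf"],m["centre"],xs.min(),xs.max(),ys.min(),ys.max(),at("top",m["centre"],.06))
```

```text
bar pred px [181.5706223  297.39632158]
bar seen 0 [nan nan nan]
[(251, 64, 33, 40), (252, 47, 26, 35), (253, 42, 49, 39), (254, 10, 142, 87), (255, 12, 163, 155), (256, 12, 163, 185), (257, 14, 162, 183), (258, 15, 157, 183), (259, 15, 155, 187), (260, 15, 154, 188), (261, 15, 155, 186), (284, 15, 154, 190), (285, 15, 154, 189), (286, 15, 155, 189), (287, 15, 155, 190), (288, 15, 154, 192), (289, 15, 154, 184), (290, 15, 151, 154), (291, 13, 140, 127), (292, 11, 130, 123), (293, 10, 126, 127), (294, 10, 108, 128), (295, 9, 64, 140), (296, 7, 34, 163)]
0.83 [240.2, 227.6] 230 253 207 248 [0.57373123 0.19752386 0.06      ]
0.59 [180.6, 276.5] 169 194 257 299 [0.43797197 0.36162797 0.06      ]
0.57 [419.0, 230.5] 407 433 210 251 [ 0.56085098 -0.30512209  0.06      ]<stdin>:5: RuntimeWarning: Mean of empty slice.
  ret = ret.dtype.type(ret / rcount)
```

```bash
python3 -c "
from workcell import manip
print(manip.hand_in())"
```

```text
the job is handed in; nothing more can be done
None
```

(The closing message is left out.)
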